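# Close up the tool chest

### The job

Close up the blue tool chest on the workbench by pushing with the fingertips only: first push both open drawers fully home, then push the half-open lid down until it is fully shut, without slamming anything. Do not pull the drawers further out or raise the lid, and leave the bottle, tin, gauge and spanner beside the chest where they are. Finish with the hand clear of everything.

Things in the scene. Friction and masses are not known exactly. Their poses are not given: they have to be found in the camera images.
- chest: Blue steel tool chest fixed to the bench; its body is 160 (depth, x) x 300 (width, y) x 120 mm high. Origin: centre of its underside, on the bench. Its own -x side is the front, with the drawers, roughly towards the robot; own +y is its left side as the robot sees it; z up. A shallow tray with 6 mm walls fills the top 24 mm; two drawers lie side by side below it. The drawer fronts stand in front of the body even when home.
- drawer_left (a joint): How far the left (+y) drawer is out, in m: 0 fully home, grows as it comes out along the chest's own -x (stop at 0.11). Starts 0.035 to 0.07. Runs with about 1.5 N of friction and stays where it is left. Push along the chest's +x to shut it.
- drawer_right (a joint): The same for the right (-y) drawer.
- pull_left (a point): Middle of the front edge of the aluminium pull lip of the left drawer; moves with the drawer. The lip is 130 mm wide (y), 10 mm high, and stands 15 mm out from the top part of the dark drawer front (142 mm wide, 78 mm high, 15 mm thick, lower edge 10 mm above the bench). This point is 81 mm above the bench and, with the drawer home, 110 mm in front of the chest's centre, so 30 mm in front of the chest's body; 73.5 mm to the left of the chest's centre line.
- pull_right (a point): The same for the right drawer, 73.5 mm to the right of the chest's centre line.
- lid (a joint): Opening angle of the lid in rad: 0 shut (lying flat on the chest's rim), grows as the front edge rises; 1.57 would be upright. Starts 0.95 to 1.3. A stiff hinge (about 0.55 N m) holds it wherever it is left, so it must be pushed all the way down: about 4 N at the front edge.
- lid_hinge (a point): Point on the lid's hinge axis, mid-width: 80 mm behind the chest's centre (chest's +x), 120 mm above the bench. The axis runs along the chest's y.
- lid_edge (a point): Middle of the lid's front free edge, on its outer (upper) face; moves with the lid. The lid is a blue slab 165 mm from hinge axis to free edge, 304 mm wide, 18 mm thick, its inner face level with the hinge axis. When shut this point is 138 mm above the bench. The outer face faces up when shut and away from the robot when half open. A black bar handle 100 mm wide (fixed, stands 27 mm out of the outer face, 70 mm from the hinge axis) sits mid-width; it is not needed.
- bottle: White bottle with a plain orange label, 64 mm across, 160 mm high, standing loose beside the chest; origin at the centre of its underside. Leave alone.
- tin: Steel tin with a plain green label, 68 mm across, 85 mm high, standing loose beside the chest; origin at the centre of its underside. Leave alone.
- gauge: Tyre gauge lying on its back: black rubber disc 72 mm across, 32 mm high, white dial, brass stem 35 mm long to its own -x; loose beside the chest; origin at the centre of its underside. Leave alone.
- spanner: Steel open spanner 170 mm long lying flat on the bench to the left of the chest; origin at its middle, underside. Leave alone.

How it is judged:
On the way, in this order (a step that is already met when the one before it is completed fails the run):
1. both drawers are fully home (value of joint each of drawer_left, drawer_right below 0.004 m), for 0.2 s.
2. then the lid is fully shut (value of joint lid below 0.03 rad), for 0.2 s.
At the end, for the whole second after the job is handed in: Both drawers are within 4 mm of fully home, the lid is within 0.03 rad (5 mm at its edge) of shut, and the bottle, tin, gauge and spanner are within 20 mm of where they began (all of step 1 and value of joint lid below 0.03 rad and distance of each of bottle, tin, gauge, spanner from where it was at the start of the episode below 0.02 m); the robot touches nothing.
It fails at once if a thing beside the chest was moved more than 20 mm, tipped or lifted (distance of any of bottle, tin, gauge, spanner from where it was at the start of the episode above 0.02 m or angle between any of bottle, tin, gauge, spanner's own z axis and vertical above 0.3 rad).
It fails at once if a drawer was pulled further out instead of pushed home (beyond 85 mm) (value of joint any of drawer_left, drawer_right above 0.085 m).
It fails at once if the lid was raised instead of pushed down (beyond 1.45 rad) (value of joint lid above 1.45 rad).
It fails at once if a drawer or the lid was slammed (faster than 0.5 m/s or 3 rad/s) (velocity of joint any of drawer_left, drawer_right below -0.5 m/s or velocity of joint lid below -3 rad/s).
It also fails if it takes over 61 s, if anything falls off the work surface, if the arm or the gripper's body presses on something with over 40 N, if the wrist force passes 120 N, or if a joint passes its speed limit or range.

### The arm

A 6-joint arm with a two-finger parallel gripper is mounted at the origin on the work surface. World frame = base frame: x ahead of the robot, y to its left, z up, the work surface at z = 0. Lengths are in m, angles in rad, forces in N, time in s.
With the tool pointing down it reaches from about 0.3 to 0.875 m from the base axis. Payload 6.4 kg.
Tool frame: the origin (TCP) lies on the centre line of the jaws, within the pads' length; the fingertips stand 8 mm ahead of it and the grasp point (between the pads) lies 11 mm behind it (env.tip_reach is the distance from the TCP to the fingertips, in m); z points along the fingers, y is the direction in which the jaws open and shut (so a half turn about z gives the same grasp; the last joint's range is limited). The gripper opens to 88 mm and grips with 3 to 60 N. Pads are 18 mm wide; open, the fingers measure 123 mm over their backs; the gripper's body (75 mm by 187 mm) begins 45 mm behind the grasp point.
Start: joints at [0.955, 0.181, 1.607, -0, 1.354, -0.206], TCP at [0.229, 0.527, 0.247] pointing down, gripper open.
Joint ranges: [-2.99, 2.99], [-0.89, 2.07], [0.3, 2.58], [-1.14, 4.28], [0, 2.63], [-3.12, 3.12]. Speed limits (rad/s): [2.57, 2.57, 3.01, 3.14, 3.14, 3.14].

### API

Orientations are given as [roll, pitch, yaw] about the fixed x, y, z axes, in that order (R = Rz(yaw) Ry(pitch) Rx(roll)).
In Python, from workcell import env gives the robot as it stands. The module is installed in compiled form; this text tells all that it offers.
- The arm moves only by the shell command python3 -m creep 'ROWS' [OPENING] [FORCE]. ROWS is JSON, a list that holds one entry, the list of rows, each a list of 4 numbers: the shift along the tool's x, y, z in m, then the turn about the tool's z in degrees. A call has exactly 5 rows; each row shifts and turns the commanded pose from where the row before left it, along the tool's axes as they then stand; what a row does not reach is not made up. A row lasts 1/12 s, in which the tool goes at most 41.7 mm and 7.16 degrees, less where a joint would pass 70% of its speed; a pose out of reach is approached as far as the arm can. A call with a gripper value outside its range is refused whole. OPENING is the opening, from -1 (shut) to 1 (fully open), so that 0 is half open, set as the call begins (- or left out, the last holds). The fingers move at their own pace and stop on an object; FORCE is the grip in N (left out, the last holds). Time passes only in rows, so rows that do not move let the fingers close, or fill a call up. It gives the time, the measured TCP pose, the force and the opening at its end, in the units of the state.
- env.state(): the state, without advancing time (a new reading comes with each control period).
- env.snapshot(name): name is "scene" or "top" or "wrist"; returns a dict with "color" (480x640x3 uint8, red, green, blue), "vfov" (degrees; the focal length in pixels is half the picture's height over the tangent of half this angle, whatever the lens; pixels are square), "cx", "cy" (the principal point, pixels), "eye" and "attitude" of the camera in the world. Camera axes: x right, y down, z forward; pixel columns grow to the right and rows downward; lengths in m; the calibration is good to about 2 mm. A picture is of the moment at which its call begins. There is no depth.
- env.job_done(): hands the job in, once; it reports no verdict.
The state is a dict: "time": time; "joint_pos": joint angles; "qvel": joint speeds; "joint_torque": joint torques, N m; "ee_pos": TCP position; "orientation": TCP orientation; "ft_force": force on the tool from outside, world axes, zero at the start; "ft_torque": the same for the moment, N m; "finger_gap": finger opening in m.
Only numpy, scipy, OpenCV 4.12 (cv2) and the standard library are available. Lean on these libraries where they do the work, as an engineer would, in place of code of your own. Each camera call takes 0.05 s, during which the arm holds its last target. There are 200 camera calls.

## Working session

There is one attempt and no reset: what is moved stays moved. The work goes in short steps, Python scripts to look and compute and a shell command to move; the robot and the scene stay as the last step left them, time stands still between calls to the robot, and variables do not carry over. Pictures are saved under pics/ and viewed, about 8 in all and at most 12, crops included, and the job is handed in when it is done.

```bash
mkdir -p pics
python3 - <<'E'
from workcell import env
import cv2,numpy as np
s=env.state();print(s['time'],s['ee_pos'],s['orientation'],s['finger_gap'],s['ft_force'])
for n in("scene","top"):
    p=env.snapshot(n);cv2.imwrite(f'pics/{n}0.png',p['color'][:,:,::-1])
    print(n,{k:v for k,v in p.items() if k!='color'})
E
```

```text
0.0 [0.22879467 0.52695794 0.24583014] [-3.13989231e+00 -2.97041617e-04  2.73176669e+00] 0.08796493016831225 [0.3889097  0.76647368 0.20960937]
scene {'vfov': 44.32399835384777, 'cx': 313.17812494045535, 'cy': 225.10664043191517, 'eye': array([0.75788055, 0.38768963, 1.16234905]), 'attitude': array([-2.77416223, -0.01089772,  2.72548775])}
top {'vfov': 42.11187770114266, 'cx': 329.86274047365737, 'cy': 239.36856983462002, 'eye': array([0.3893236 , 0.02268047, 1.38695366]), 'attitude': array([-3.00773417, -0.00458917, -1.55310011])}
```

View pics/top0.png

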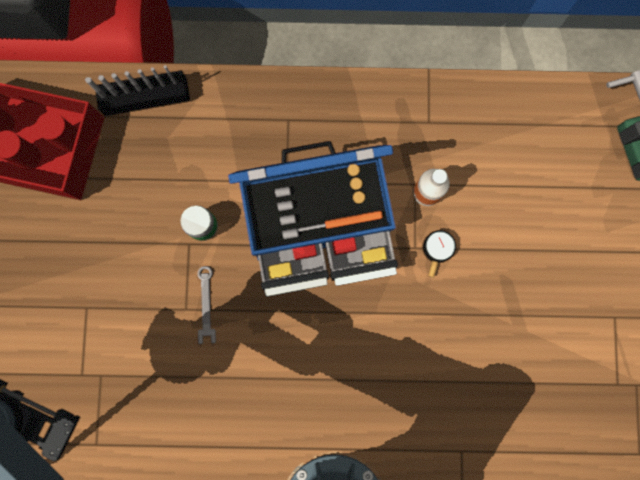

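View pics/scene0.png

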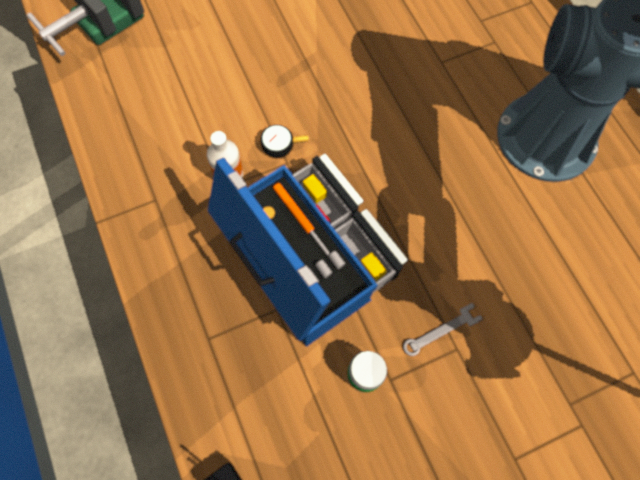

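The chest is near the middle of both views. In top0 the pulls run from about (264,290) to (396,273), and the lid's edge from (231,178) to (392,150). Next I'll measure the lips and look at the lid corners close up.

```bash
cat > h.py <<'E'
from workcell import env
import cv2,numpy as np
from scipy.spatial.transform import Rotation as R
def ray(p,u,v):
    f=240/np.tan(np.radians(p['vfov']/2))
    d=np.array([(u-p['cx'])/f,(v-p['cy'])/f,1.])
    return p['eye'],R.from_euler('xyz',p['attitude']).as_matrix()@d
def onz(p,u,v,z):
    e,d=ray(p,u,v);return e+d*(z-e[2])/d[2]
E
python3 - <<'E'
from h import *
t=env.snapshot('top');c=t['color'].astype(int)
m=((c.min(2)>150)&(c.max(2)-c.min(2)<40)).astype(np.uint8);m[:258]=0;m[300:]=0;m[:,:255]=0;m[:,402:]=0
for k in cv2.findContours(m,0,2)[0]:
    if cv2.contourArea(k)<60: continue
    r=cv2.minAreaRect(k);b=cv2.boxPoints(r)
    print(b.round(1).tolist(),[onz(t,*q,.086).round(4).tolist() for q in b])
for q in [(252,250),(393,228)]:print('tray front',onz(t,*q,.12).round(4))
for n,uv in dict(tin=(198,222),gauge=(440,246),bottle=(438,177),span1=(206,272),span2=(206,340)).items():
    print(n,onz(t,*uv,{'tin':.085,'gauge':.032,'bottle':.16}.get(n,0)).round(3))
s=env.snapshot('scene')
a=cv2.resize(s['color'][140:360,190:420],None,fx=2.4,fy=2.4,interpolation=2)
b=cv2.resize(t['color'][130:310,220:410],None,fx=2.8,fy=2.8,interpolation=2)[:528]
cv2.imwrite('pics/a.png',a[:,:,::-1]);cv2.imwrite('pics/b.png',b[:,:,::-1])
E
```

```text
[[264.6000061035156, 289.0], [325.5, 277.5], [326.79998779296875, 284.0], [265.8999938964844, 295.5]] [[0.4578, 0.1538, 0.086], [0.484, 0.0274, 0.086], [0.4705, 0.0246, 0.086], [0.4443, 0.1508, 0.086]]
[[334.1000061035156, 278.3999938964844], [395.0, 266.79998779296875], [396.29998779296875, 273.70001220703125], [335.3999938964844, 285.29998779296875]] [[0.4825, 0.0095, 0.086], [0.5091, -0.1176, 0.086], [0.4948, -0.1204, 0.086], [0.4683, 0.0065, 0.086]]
tray front [0.5352 0.1787 0.12  ]
tray front [ 0.586  -0.1095  0.12  ]
tin [0.597 0.299 0.085]
gauge [ 0.562 -0.222  0.032]
bottle [ 0.685 -0.196  0.16 ]
span1 [0.498 0.294 0.   ]
span2 [0.348 0.288 0.   ]
```

View pics/a.png

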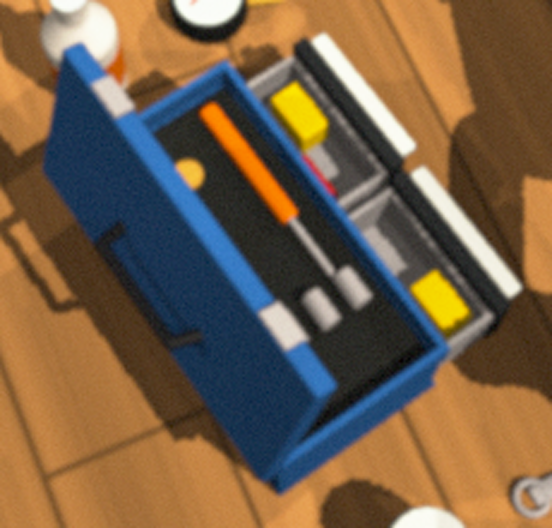

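View pics/b.png

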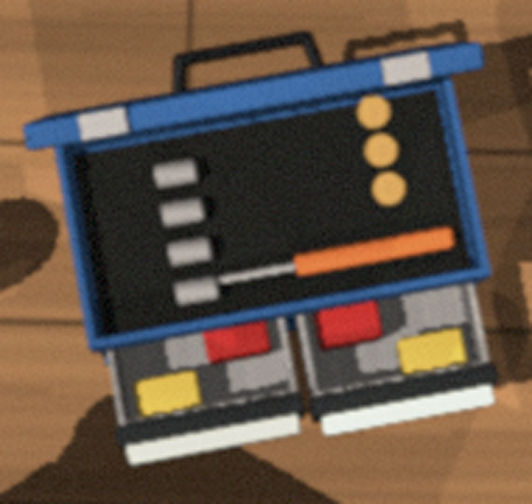

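```bash
cat >> h.py <<'E'
def inplane(p,u,v,C,psi,yc):
    e,d=ray(p,u,v);n=np.array([-np.sin(psi),np.cos(psi),0]);k=((C@n)+yc-e@n)/(d@n);w=e+k*d
    return np.array([(w-C)@[np.cos(psi),np.sin(psi),0],w[2]])
E
python3 - <<'E'
from h import *
t=env.snapshot('top');s=env.snapshot('scene')
T=lambda u,v:(u/2.8+220-.3,v/2.8+130-.3)
S=lambda u,v:(u/2.4+190-.3,v/2.4+140-.3)
A=onz(t,*T(95,350),.12);B=onz(t,*T(490,278),.12)
A2=onz(s,*S(445,355),.12);B2=onz(s,*S(228,63),.12)
for a,b in((A,B),(A2,B2)):
    d=a-b;psi=np.arctan2(-d[0],d[1]);C=(a+b)/2+.08*np.array([np.cos(psi),np.sin(psi),0]);print('yaw',psi,'len',np.hypot(*d[:2]),'C',C)
a,b=(A+A2)/2,(B+B2)/2;d=a-b;psi=np.arctan2(-d[0],d[1]);C=(a+b)/2+.08*np.array([np.cos(psi),np.sin(psi),0]);C[2]=0
print(psi,C)
np.save('c.npy',[psi,C[0],C[1]])
ex=np.array([np.cos(psi),np.sin(psi),0])
for n,P,Q in(('L',(127,464),(299,432)),('R',(323,433),(493,402))):
    for q in(P,Q):print(n,'lip x',(onz(t,*T(*q),.08)-C)@ex)
for y,u,v in((.152,335,383),(-.152,82,43)):
    w=inplane(s,*S(u,v),C,psi,y);print('scene lid',w,np.arctan2(w[1]-.12,.08-w[0]),np.hypot(w[1]-.12,.08-w[0]))
for y,u,v in((.152,28,147),(-.152,482,68)):
    w=inplane(t,*T(u,v),C,psi,y);print('top lid',w,np.arctan2(w[1]-.12,.08-w[0]),np.hypot(w[1]-.12,.08-w[0]))
tc=env.state()['ee_pos'];y=env.state()['orientation'][2]
Rw=R.from_euler('xyz',env.state()['orientation']).as_matrix()
ey=np.array([-np.sin(psi),np.cos(psi),0])
g=C-.23*ex;g[2]=.2;print('goal',g,'toolshift now',Rw.T@(g-tc),'turn deg',np.degrees((y-psi+1.57)%np.pi-1.57))
E
```

```text
yaw 0.20011749095613598 len 0.2939332477620387 C [0.63318422 0.04690033 0.12      ]
yaw 0.18538670318509984 len 0.29878440213367324 C [0.6373425  0.05013243 0.12      ]
0.192691813208915 [0.63526641 0.04851206 0.        ]
L lip x -0.16691914520995838
L lip x -0.16572583556690432
R lip x -0.1695838560556015
R lip x -0.16887232729439255
scene lid [0.03426455 0.29032956] 1.3084723589856584 0.17636294721948223
scene lid [0.03576763 0.27263412] 1.2887294068675976 0.15891406036417505
top lid [0.03533505 0.27489459] 1.2900550245635263 0.1612057439322865
top lid [0.04135774 0.25444106] 1.2909120537154932 0.13988431951536878
goal [0.40952318 0.0044667  0.2       ] toolshift now [-0.37389135 -0.40753034  0.0466138 ] turn deg -34.520896945960786
```

```bash
python3 -m creep '[[[0,0,0,-6.9],[0,0,0,-6.9],[0,0,0,-6.9],[0,0,0,-6.9],[0,0,0,-6.9]]]'
python3 -m creep '[[[-0.005,-0.02,0,0],[-0.005,-0.03,0,0],[-0.005,-0.036,0,0],[-0.005,-0.036,0,0],[-0.005,-0.036,0,0]]]'
python3 -m creep '[[[-0.005,-0.036,0,0],[-0.005,-0.036,0,0],[-0.005,-0.036,0,0],[-0.005,-0.036,0,0],[-0.005,-0.036,0,0]]]'
cat > st.py <<'E'
from h import *
psi,cx,cy=np.load('c.npy');s=env.state();d=s['ee_pos']-[cx,cy,0]
c,n=np.cos(psi),np.sin(psi);Z=R.from_euler('z',-psi)
print('t',round(s['time'],2),'chest xyz',Z.apply(d).round(4),'yaw off deg',np.degrees(s['orientation'][2]-psi).round(2),'F',Z.apply(s['ft_force']).round(1),'gap',round(s['finger_gap'],3),'q',np.round(s['joint_pos'],2))
E
python3 st.py
```

```text
time: 0.72
ee_pos: [0.229, 0.5274, 0.2466]
orientation: [-3.142, -0.0, -2.943]
ft_force: [0.1, -0.7, -0.3]
finger_gap: 0.0883
time: 1.13
ee_pos: [0.2838, 0.3757, 0.2466]
orientation: [-3.141, -0.0, -2.948]
ft_force: [0.6, 0.2, 0.5]
finger_gap: 0.088
time: 1.55
ee_pos: [0.3429, 0.2037, 0.2469]
orientation: [3.142, 0.001, -2.949]
ft_force: [0.9, -0.2, -0.5]
finger_gap: 0.0884
t 1.55 chest xyz [-0.2573  0.2083  0.2469] yaw off deg -179.99 F [ 0.8 -0.3 -0.5] gap 0.088 q [ 0.24 -0.24  2.02 -0.    1.37 -1.53]
```

```bash
python3 -m creep '[[[-0.008,-0.036,0,0],[-0.008,-0.036,0,0],[-0.008,-0.036,0,0],[-0.008,-0.036,0,0],[-0.01,-0.036,0,0]]]' >/dev/null
python3 -m creep '[[[0,-0.028,0,0],[0,0,0.02,0],[0,0,0.03,0],[0,0,0.03,0],[0,0,0.03,0]]]' >/dev/null
python3 -m creep '[[[0,0,0.03,0],[0,0,0.02,0],[0,0,0.01,0],[0,0,0,0],[0,0,0,0]]]'
python3 st.py
python3 - <<'E'
from h import *
cv2.imwrite('pics/p1.png',env.snapshot('scene')['color'][:,:,::-1])
E
```

```text
time: 2.8
ee_pos: [0.424, 0.009, 0.0771]
orientation: [3.141, -0.0, -2.949]
ft_force: [0.4, 0.6, 0.2]
finger_gap: 0.0882
t 2.8 chest xyz [-0.2149  0.0017  0.0771] yaw off deg -180.02 F [0.6 0.5 0.2] gap 0.088 q [-0.26  0.09  2.1   0.    0.95 -2.02]
```

View pics/p1.png

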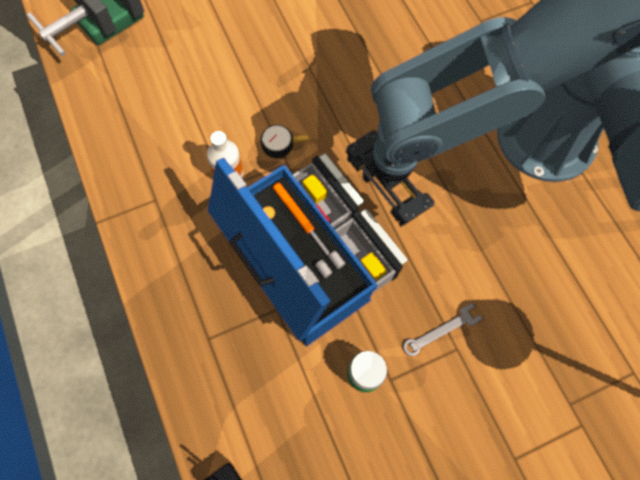

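The open fingers stand in front of both lips, with their tips near (413,205) and (362,150). I'll push both drawers together.

```bash
python3 -m creep '[[[-0.006,0,0,0],[-0.008,0,0,0],[-0.008,0,0,0],[-0.008,0,0,0],[-0.008,0,0,0]]]' >/dev/null;python3 st.py
python3 -m creep '[[[-0.008,0,0,0],[-0.008,0,0,0],[-0.008,0,0,0],[-0.008,0,0,0],[-0.006,0,0,0]]]' >/dev/null;python3 st.py
python3 -m creep '[[[-0.004,0,0,0],[-0.003,0,0,0],[-0.002,0,0,0],[0,0,0,0],[0,0,0,0]]]' >/dev/null;python3 st.py
```

```text
t 3.27 chest xyz [-0.1763  0.0017  0.0771] yaw off deg -180.0 F [-1.4 -1.3  1. ] gap 0.088 q [-0.22  0.17  2.01 -0.    0.96 -1.99]
t 3.68 chest xyz [-0.1385  0.0021  0.0765] yaw off deg -180.02 F [-3.8  1.6  2.2] gap 0.088 q [-0.19  0.25  1.92  0.    0.98 -1.95]
t 4.1 chest xyz [-0.1298  0.0016  0.0768] yaw off deg -180.02 F [-1.3  0.6 -1.2] gap 0.088 q [-0.18  0.26  1.9  -0.    0.98 -1.95]
```

```bash
python3 -m creep '[[[-0.002,0,0,0],[-0.002,0,0,0],[-0.002,0,0,0],[-0.002,0,0,0],[0,0,0,0]]]' >/dev/null;python3 st.py
python3 -m creep '[[[-0.002,0,0,0],[-0.002,0,0,0],[-0.001,0,0,0],[-0.001,0,0,0],[0,0,0,0]]]' >/dev/null;python3 st.py
```

```text
t 4.52 chest xyz [-0.1219  0.0016  0.0768] yaw off deg -180.0 F [-3.6  0.7  2.2] gap 0.088 q [-0.18  0.28  1.88 -0.    0.99 -1.94]
t 4.93 chest xyz [-0.1213  0.0018  0.0764] yaw off deg -179.8 F [-26.1  -5.6  20.3] gap 0.088 q [-0.18  0.29  1.87 -0.01  1.   -1.94]
```

```bash
python3 -m creep '[[[-0.001,0,0,0],[0,0,0,0],[0,0,0,0],[0,0,0,0],[0.001,0,0,0]]]' >/dev/null;python3 st.py
python3 -m creep '[[[0.004,0,0,0],[0.008,0,0,0],[0.015,0,0,0],[0.025,0,0,0],[0.025,0,0,0]]]' >/dev/null;python3 st.py
python3 - <<'E'
from h import *
t=env.snapshot('top');s=env.snapshot('scene')
a=cv2.resize(s['color'][140:300,250:420],None,fx=3,fy=3,interpolation=2)
b=cv2.resize(t['color'][210:310,240:410],None,fx=3,fy=3,interpolation=2)
a=np.vstack([a,b])[:790]
a=cv2.resize(a,None,fx=.76,fy=.76)
cv2.imwrite('pics/p2.png',a[:,:,::-1])
E
```

```text
t 5.35 chest xyz [-0.1214  0.0018  0.0764] yaw off deg -179.81 F [-23.   -4.7  18.4] gap 0.088 q [-0.18  0.29  1.87 -0.    1.   -1.94]
t 5.77 chest xyz [-0.1928  0.0015  0.077 ] yaw off deg -180.01 F [ 0.8 -0.7 -0.6] gap 0.088 q [-0.24  0.13  2.05  0.    0.95 -2.  ]
```

View pics/p2.png

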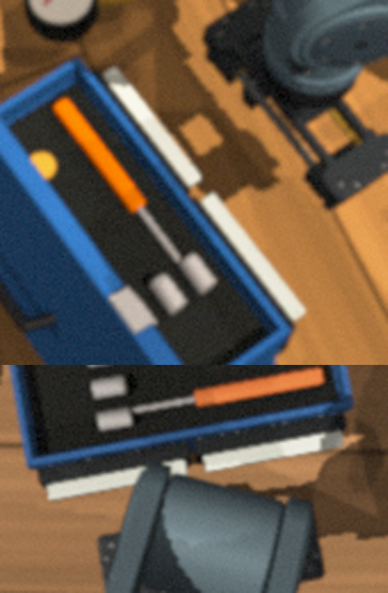

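Both drawers look home: the two lips are collinear and close against the front. Now I'll go up and over the lid.

```bash
python3 -m creep '[[[0,0,-0.02,0],[0,0,-0.036,0],[0,0,-0.036,0],[0,0,-0.036,0],[0,0,-0.036,0]]]' >/dev/null
python3 -m creep '[[[0,0,-0.036,0],[0,0,-0.036,0],[0,0,-0.02,0],[-0.02,0,0,0],[-0.036,0,0,0]]]' >/dev/null;python3 st.py
python3 -m creep '[[[-0.036,0,0,0],[-0.036,0,0,0],[-0.036,0,0,0],[-0.036,0,0,0],[-0.036,0,0,0]]]' >/dev/null
python3 -m creep '[[[-0.03,0,0,0],[-0.02,0,0,0],[0,0,0,0],[0,0,0,0],[0,0,0,0]]]' >/dev/null;python3 st.py
python3 - <<'E'
import numpy as np
th=np.r_[1.29,np.arange(1.2,-.01,-.1)];r=.145
x=.089-r*np.cos(th)+.018*np.sin(th);z=.128+r*np.sin(th)+.018*np.cos(th)
for i in range(len(th)):print(th[i].round(2),x[i].round(4),z[i].round(4),'tool step',(-np.diff(x)[i-1:i]).round(4),(-np.diff(z)[i-1:i]).round(4))
E
python3 - <<'E'
from h import *
cv2.imwrite('pics/p3.png',env.snapshot('scene')['color'][60:400,120:520,::-1])
E
```

```text
t 6.7 chest xyz [-0.1358  0.0013  0.3366] yaw off deg -180.07 F [ 0.7 -0.5  0.1] gap 0.088 q [-0.19 -0.05  1.67 -0.    1.51 -1.95]
t 7.53 chest xyz [0.0928 0.0018 0.3326] yaw off deg -180.01 F [ 0.2  0.4 -0.1] gap 0.088 q [-0.07  0.48  1.05  0.    1.61 -1.83]
1.29 0.0661 0.2723 tool step [] []
1.2 0.0532 0.2697 tool step [0.0129] [0.0026]
1.1 0.0393 0.2654 tool step [0.014] [0.0043]
1.0 0.0258 0.2597 tool step [0.0135] [0.0057]
0.9 0.013 0.2528 tool step [0.0128] [0.007]
0.8 0.0009 0.2446 tool step [0.0121] [0.0082]
0.7 -0.0103 0.2352 tool step [0.0112] [0.0094]
0.6 -0.0205 0.2247 tool step [0.0102] [0.0104]
0.5 -0.0296 0.2133 tool step [0.0091] [0.0114]
0.4 -0.0375 0.201 tool step [0.0079] [0.0123]
0.3 -0.0442 0.188 tool step [0.0067] [0.013]
0.2 -0.0495 0.1744 tool step [0.0053] [0.0136]
0.1 -0.0535 0.1604 tool step [0.0039] [0.0141]
-0.0 -0.056 0.146 tool step [0.0025] [0.0144]
```

View pics/p3.png

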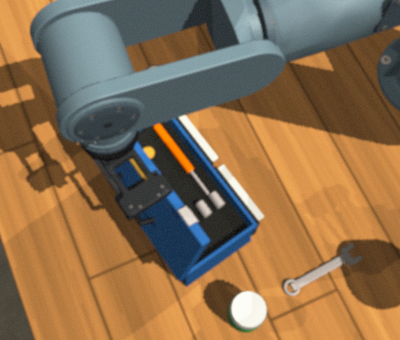

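The hand is above and behind the lid edge, with no contact. I'll lower it there and then push the lid along the arc.

```bash
python3 -m creep '[[[0,0,0.02,0],[0,0,0.025,0],[0,0,0.015,0],[0,0,0,0],[0.008,0,0,0]]]' >/dev/null;python3 st.py
python3 -m creep '[[[0.006,0,0,0],[0.006,0,0,0],[0.006,0,0,0],[0.006,0,0,0],[0,0,0,0]]]' >/dev/null;python3 st.py
```

```text
t 8.0 chest xyz [0.0843 0.0017 0.2725] yaw off deg -180.03 F [-0.3  0.   2. ] gap 0.088 q [-0.07  0.49  1.16  0.    1.49 -1.83]
t 8.42 chest xyz [0.0605 0.0016 0.274 ] yaw off deg -180.02 F [1.4 0.6 0.8] gap 0.088 q [-0.08  0.43  1.24  0.    1.47 -1.84]
```

```bash
python3 -m creep '[[[0.007,0,0.003,0],[0.007,0,0.002,0],[0.007,0,0.002,0],[0.007,0,0.003,0],[0,0,0,0]]]' >/dev/null;python3 st.py
python3 -m creep '[[[0.007,0,0.003,0],[0.006,0,0.003,0],[0.006,0,0.004,0],[0.006,0,0.004,0],[0,0,0,0]]]' >/dev/null;python3 st.py
```

```text
t 8.83 chest xyz [0.0312 0.0017 0.262 ] yaw off deg -180.04 F [ 0.  -0.1  2. ] gap 0.088 q [-0.09  0.37  1.33 -0.    1.43 -1.86]
t 9.25 chest xyz [0.0061 0.0019 0.2473] yaw off deg -180.04 F [-0.2 -0.4  1.2] gap 0.088 q [-0.1   0.33  1.42 -0.    1.39 -1.87]
```

```bash
python3 - <<'E'
from h import *
cv2.imwrite('pics/p4.png',cv2.resize(env.snapshot('scene')['color'][120:360,180:420,::-1],None,fx=2.4,fy=2.4))
E
python3 st.py
```

```text
t 9.3 chest xyz [0.0065 0.002  0.2476] yaw off deg -180.04 F [-0.4  0.2 -0.3] gap 0.088 q [-0.1   0.33  1.42  0.    1.39 -1.87]
```

View pics/p4.png

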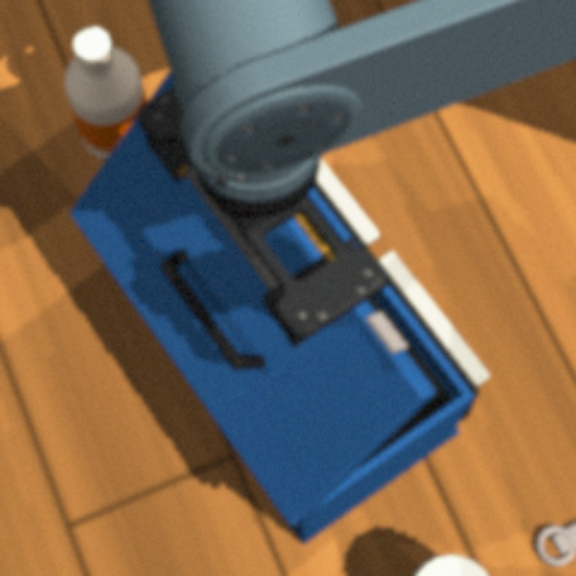

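The lid is following the fingers and has come well down. The bottle hasn't moved. I'll carry on along the arc.

```bash
python3 -m creep '[[[0.006,0,0.004,0],[0.006,0,0.004,0],[0.006,0,0.005,0],[0.005,0,0.005,0],[0.005,0,0.005,0]]]' >/dev/null;python3 st.py
python3 -m creep '[[[0.005,0,0.005,0],[0.005,0,0.006,0],[0.004,0,0.006,0],[0.004,0,0.006,0],[0.004,0,0.006,0]]]' >/dev/null;python3 st.py
```

```text
t 9.72 chest xyz [-0.0208  0.0018  0.2251] yaw off deg -180.02 F [2.4 0.6 0.7] gap 0.088 q [-0.12  0.29  1.52  0.    1.33 -1.88]
t 10.13 chest xyz [-0.0426  0.0017  0.1961] yaw off deg -180.03 F [ 1.7 -0.8  0.9] gap 0.088 q [-0.13  0.27  1.6  -0.    1.27 -1.89]
```

```bash
python3 -m creep '[[[0.003,0,0.006,0],[0.003,0,0.006,0],[0.003,0,0.007,0],[0.002,0,0.007,0],[0.002,0,0.007,0]]]' >/dev/null;python3 st.py
python3 -m creep '[[[0.001,0,0.005,0],[0,0,0.003,0],[0,0,0.003,0],[0,0,0.002,0],[0,0,0.002,0]]]' >/dev/null;python3 st.py
```

```text
t 10.55 chest xyz [-0.0555  0.0017  0.1629] yaw off deg -180.02 F [ 0.9 -1.1  1.2] gap 0.088 q [-0.14  0.28  1.66 -0.    1.2  -1.9 ]
t 10.97 chest xyz [-0.0563  0.0018  0.1485] yaw off deg -180.02 F [-1.2  0.2  1.6] gap 0.088 q [-0.14  0.3   1.67  0.    1.17 -1.9 ]
```

```bash
python3 -m creep '[[[0,0,0.002,0],[0,0,0.001,0],[0,0,0.001,0],[0,0,0.001,0],[0,0,0,0]]]' >/dev/null;python3 st.py
python3 -m creep '[[[0,0,0.001,0],[0,0,0.001,0],[0,0,0,0],[0,0,0,0],[0,0,0,0]]]' >/dev/null;python3 st.py
```

```text
t 11.38 chest xyz [-0.0561  0.0018  0.1463] yaw off deg -180.0 F [-9.5  1.2 18.5] gap 0.088 q [-0.14  0.3   1.68 -0.    1.16 -1.9 ]
t 11.8 chest xyz [-0.056   0.0018  0.1462] yaw off deg -180.0 F [-15.    2.8  31. ] gap 0.088 q [-0.14  0.3   1.68 -0.    1.16 -1.9 ]
```

It met a hard stop at exactly the shut height (tip at 138 mm). Backing off upwards and clear.

```bash
python3 -m creep '[[[0,0,-0.004,0],[0,0,-0.01,0],[0,0,-0.03,0],[0,0,-0.036,0],[0,0,-0.036,0]]]' >/dev/null
python3 -m creep '[[[0,0,-0.03,0],[0.03,0,-0.01,0],[0.036,0,0,0],[0.036,0,0,0],[0.036,0,0,0]]]' >/dev/null
python3 -m creep '[[[0.03,0,0,0],[0.02,0,0,0],[0,0,0,0],[0,0,0,0],[0,0,0,0]]]' >/dev/null;python3 st.py
python3 - <<'E'
from h import *
psi,cx,cy=np.load('c.npy')
t=env.snapshot('top')['color'][120:310,180:470,::-1];s=env.snapshot('scene')['color'][120:400,180:500,::-1]
cv2.imwrite('pics/p5.png',np.hstack([cv2.resize(s,(400,350)),cv2.resize(t,(400,350))]))
E
```

```text
t 13.05 chest xyz [-0.2433  0.0016  0.2983] yaw off deg -180.03 F [-0.1 -0.2  0. ] gap 0.088 q [-0.29 -0.29  1.95  0.    1.48 -2.06]
```

View pics/p5.png

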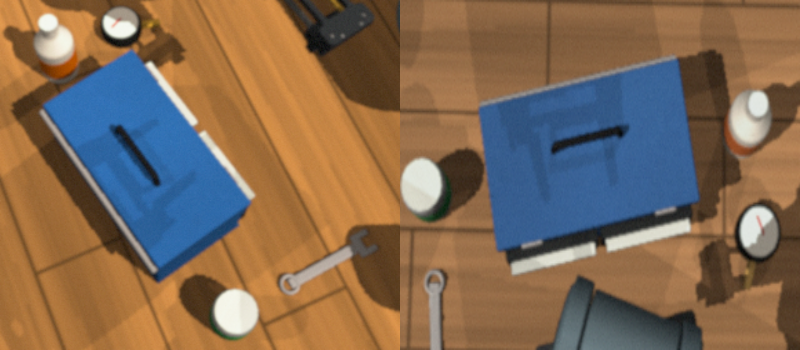

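The lid is shut and everything beside the chest is in place. In the top half the right lip's front edge may sit a touch higher than the left's, so I'll measure both lips before handing in.

Run:
```python
from h import *
psi,cx,cy=np.load('c.npy');C=np.array([cx,cy,0]);Z=R.from_euler('z',-psi)
for n in('top','scene'):
    p=env.snapshot(n);c=p['color'].astype(int)
    m=((c.min(2)>140)&(c.max(2)-c.min(2)<45)).astype(np.uint8)
    for k in cv2.findContours(m,0,1)[0]:
        if cv2.contourArea(k)<40: continue
        M=np.zeros_like(m);cv2.drawContours(M,[k],-1,1,-1);v,u=np.nonzero(M)
        W=np.array([Z.apply(onz(p,a,b,.086)-C) for a,b in zip(u,v)])
        if abs(W[:,0].mean()+.1)>.04 or abs(W[:,1].mean())>.12: continue
        f=np.polyfit(W[:,1],W[:,0],1)
        print(n,len(u),'mean',W.mean(0).round(4),'slope',f[0].round(3),'y',W[:,1].min().round(3),W[:,1].max().round(3),'x5,95',np.percentile(W[:,0]-f[0]*(W[:,1]-W[:,1].mean()),[5,95]).round(4))
```

```text
top 410 mean [-0.1038  0.0733  0.086 ] slope -0.011 y 0.009 0.138 x5,95 [-0.11   -0.0975]
top 418 mean [-0.1024 -0.0735  0.086 ] slope -0.01 y -0.138 -0.009 x5,95 [-0.1089 -0.096 ]
scene 377 mean [-0.1055  0.0732  0.086 ] slope -0.013 y 0.008 0.138 x5,95 [-0.1106 -0.1004]
scene 355 mean [-0.1039 -0.0726  0.086 ] slope -0.004 y -0.14 -0.008 x5,95 [-0.1092 -0.0987]
```

The lips are equal once a 0.01 rad yaw error in my chest estimate is allowed for. Both sit at the home position of about -0.103. Handing in.

```bash
python3 -c "
from workcell import env
env.job_done();s=env.state();print(s['time'],s['ft_force'])"
```

```text
the job is handed in; nothing more can be done
the job is handed in; nothing more can be done
```

I closed the chest and handed the job in at about 13 s of the 61 s limit. No verdict was reported.

- **Drawers:** I pushed both home together with the open fingertips at about 0.1 m/s, until they met a stop at about 26 N. Afterwards both lips measured about 103–105 mm in front of the chest's centre, against 102.5 mm expected. The left lip read about 1.5 mm further out than the right. That matches a 0.01 rad error in my estimate of the chest's angle, so I take both as home to about 1–2 mm (the limit is 4 mm). I did not push each drawer separately to confirm it.
- **Lid:** I pushed it down along its arc at about 0.6 rad/s. It met a firm stop with the fingertips at 138 mm, which is the shut height, at about 31 N.
- **Last check:** The final pictures show the lid flat and the bottle, tin, gauge and spanner where they began, judged by eye only. The hand is clear of everything, with no force on the wrist.

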